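Lock a vial tray into the autosampler and prove the clamp screw

ROBOT

A 6-joint arm with a two-finger parallel gripper is mounted at the origin on the work surface. World frame = base frame: x ahead of the robot, y to its left, z up, the work surface at z = 0. Lengths are in m, angles in rad, forces in N, time in s.
With the tool pointing down it reaches from about 0.3 to 0.775 m from the base axis. Payload 14.6 kg.
Tool frame: the origin (TCP) lies at the centre of the arm's flange, where the gripper is bolted on; the fingertips stand 199 mm ahead of it and the grasp point (between the pads) lies ctrl.tcp_to_grasp ahead of it (ctrl.tcp_to_grasp is the distance from the TCP to the grasp point, in m); z points along the fingers, y is the line along which they close (so a half turn about z gives the same grasp; the last joint's range is limited). The gripper opens to 94 mm and grips with 3 to 60 N. Pads are 16 mm wide; open, the fingers measure 119 mm over their backs; the gripper's body (75 mm by 177 mm) begins 78 mm behind the grasp point.
Start: joints at [-1.186, 0.3, 1.521, -0, 1.321, -0.067], TCP at [0.24, -0.495, 0.405] pointing down, gripper open.
Joint ranges: [-3.03, 3.03], [-0.79, 2.21], [0.23, 2.52], [-1.04, 4.18], [0, 3.07], [-2.55, 2.55]. Speed limits (rad/s): [2.22, 2.22, 2.57, 3.14, 3.14, 3.14].

INTERFACE

Orientations are given as [roll, pitch, yaw] about the fixed x, y, z axes, in that order (R = Rz(yaw) Ry(pitch) Rx(roll)).
In Python, from station import ctrl gives the robot as it stands. The module is installed in compiled form; this text tells all that it offers.
- The arm moves only by the shell command python3 -m jog 'ROWS' [OPENING] [FORCE]. ROWS is JSON, a list of rows, each a list of 6 numbers: the shift along the tool's x, y, z in cm, then the turn, a rotation vector about the tool's x, y, z in rad. In form: [[tx, ty, tz, ax, ay, az], ...]. A call has 1 to 8 rows; each row is the pose to reach, as a shift and turn from the pose commanded when the call began, along the tool's axes at that moment; what a row does not reach only later rows make up. A row lasts 1/10 s, in which the tool goes at most 50 mm and 8.59 degrees, less where a joint would pass 70% of its speed; a pose out of reach is approached as far as the arm can. A call with a gripper value outside its range is refused whole. OPENING is the opening in per cent of the stroke, from 0 (shut) to 100 (fully open), set as the call begins (- or left out, the last holds). The fingers move at their own pace and stop on an object; FORCE is the grip in N (left out, the last holds). Time passes only in rows, so rows that repeat a pose let the fingers close. It gives the time, the measured TCP pose, the force, the opening and the grip force at its end, in the units of the state.
- ctrl.get_obs(): the state, without advancing time (a new reading comes with each control period).
- ctrl.camera(name): name is "scene" or "top"; returns a dict with "img" (400x640x3 uint8, blue, green, red), "intrinsics" (3x3 intrinsics, pixels), "R" (3x3) and "t" (3): a world point X has camera coordinates R X + t. Camera axes: x right, y down, z forward; pixel columns grow to the right and rows downward; lengths in m; the calibration is good to about 2 mm. A picture is of the moment at which its call begins. There is no depth.
- ctrl.hand_in(): hands the job in; it is judged then, once.
The state is a dict: "time_s": time; "qpos": joint angles; "joint_vel": joint speeds; "tau": joint torques, N m; "ee_pos": TCP position; "eef_rot": TCP orientation; "force": force on the tool from outside, world axes, zero at the start; "moment": the same for the moment, N m; "grip_width": finger opening in m; "grip_force": force on a finger pad.
Only numpy, scipy, OpenCV 4.12 (cv2) and the standard library are available. Lean on these libraries where they do the work, as an engineer would, in place of code of your own. Each camera call takes 0.05 s, during which the arm holds its last target. There are 200 camera calls.

TASK

Set the vial tray down flat into its pocket on the loading station and let go of it. Then swing the clamp handle round clockwise until the nose is over the tray and the clamp bites, and prove the screw: keep leaning sideways on the handle with about 14 N (10 N at the least), hold that for a good two seconds without the screw itself turning (it gives way near 20 N). Leave the handle closed and the other things on the table where they are.

Things in the scene. Friction and masses are not known exactly. Their poses are not given: they have to be found in the camera images.
- tray: Loose grey vial tray, about 140 g. Origin: centre of its underside; z up, x along its length. Plate 100 (x) x 56 (y) x 10 mm; raised ends with two blue-capped vials each, vial tops at 43 mm. In the middle a thin stem carries an aluminium grip block 30 (x) x 14 (y) x 30 mm, its centre 60 mm above the underside; nothing beside it above 43 mm. Same either way round.
- station: Fixed white loading station, a deck 150 x 150 mm, 20 mm thick. Origin: centre of its underside; x and y along its sides, z up. It carries the pocket (point pocket) and the clamp (point clamp_axis).
- pocket (a point): Centre of the pocket floor, on the deck, 20 mm above the table; axes as the station's. Pocket 104 (x) x 60 (y) mm, 2 mm clearance to the tray each side; walls about 12 mm high, their upper part sloping outwards at 45 degrees to lead the tray in. The tray lies home with its underside on this floor, its length along the station's x, either way round.
- clamp_axis (a point): Vertical axis of the clamp screw, at deck height, 62 mm from the pocket centre on the station's -y side. The lever turns about it and closes clockwise seen from above: 1.25 to 1.4 rad with slight drag (about 0.7 N at the knob; it stays where left), then it bites. Where it bites differs by about 0.2 rad either way and has to be felt. The hub rises to 56 mm above the table.
- handle (a point): Middle of the black upright knob on the clamp lever, 75 mm from the clamp axis, 80 mm above the table. Knob 18 mm wide (15 at its foot), from 54 to 94 mm above the table. Starts roughly along the station's +x from the axis, bites roughly along -y. After the bite it yields like a stiff spring, about 1.7 N per mm, and springs back when eased; above 20 N the screw turns and is spoilt.
- nose (a point): Near the end of the lever's nose, a bar 14 mm wide, 8 mm thick, opposite to the handle, reaching 46 mm from the clamp axis (this point: 42 mm). Its underside is 36 mm above the table: 6 mm over the edge of the seated tray when closed; it cannot swing over a tray that is not home. With the lever open it is clear of the pocket.
- lock_point (a point): Fixed point of the station over the edge of the pocket, 42 mm from the clamp axis in the station's +y: the nose comes to lie at it, within some 9 mm, when the clamp bites.
- screw_mark (a point): Scribed mark on the rim of the hexagonal screw flange under the lever, 20 mm from the clamp axis. It must stay where it is: the screw must not turn.
- washer_mark (a point): Tab of the spring washers between screw and lever, 20 mm from the axis, straight over the screw mark while the clamp is unloaded. Under load it creeps clockwise past the screw mark, 1.5 mm at 10 N on the knob and 2.1 mm at 14 N: too little to be read surely from poses.
- spare_vial0: Bystander: small standing glass vial, 12 mm wide, 32 mm tall. Origin at its foot. Leave alone.
- spare_vial1: Bystander: small standing glass vial, 12 mm wide, 32 mm tall. Origin at its foot. Leave alone.
- solvent: Bystander: amber bottle, 72 mm wide, 160 mm tall. Origin at its foot. Leave alone.
- beaker: Bystander: glass beaker, 68 mm wide, 85 mm tall. Origin at its foot. Leave alone.
- driver: Bystander: screwdriver lying flat, 160 mm long. Leave alone.
- septa_box: Bystander: cardboard box 70 x 50 x 30 mm. Leave alone.
- ferrule_tin: Bystander: flat round tin, 56 mm wide, 22 mm tall. Leave alone.
Not all that is in view belongs to the job. Leave any green or purple look-alike of the tray alone.

How it is judged:
By the outcome, as a careful person would: the job done as asked, in the order asked, and still so for the second after the job is handed in, with the robot touching nothing.
It also fails if it takes over 69 s, if anything falls off the work surface, if the arm or the gripper's body presses on something with over 40 N, if the wrist force passes 120 N, or if a joint passes its speed limit or range.

## Working session

There is one attempt and no reset: what is moved stays moved. The work goes in short steps, Python scripts to look and compute and a shell command to move; the robot and the scene stay as the last step left them, time stands still between calls to the robot, and variables do not carry over. Pictures are saved under pics/ and viewed, at most 10 in all, crops included, and the job is handed in when it is done.

```bash
mkdir -p pics
cat > h.py <<'E'
import numpy as np, cv2
from station import ctrl
def ray(c,uv):
    K=np.array(c["intrinsics"]);R=np.array(c["R"]);t=np.array(c["t"]).ravel()
    d=R.T@np.linalg.inv(K)@np.array([uv[0],uv[1],1.]);return -R.T@t,d
def onz(c,uv,z):
    o,d=ray(c,uv);return o+d*(z-o[2])/d[2]
def proj(c,X):
    p=np.array(c["intrinsics"])@(np.array(c["R"])@np.array(X)+np.array(c["t"]).ravel());return p[:2]/p[2]
E
python3 - <<'E'
from h import *
for n in("scene","top"):
    c=ctrl.camera(n);cv2.imwrite(f"pics/{n}0.png",c["img"]);print(n,np.round(ray(c,(320,200)),3).tolist())
o=ctrl.get_obs();print(o,ctrl.tcp_to_grasp)
E
```

```text
scene [[0.989, 0.604, 1.167], [-0.352, -0.453, -0.819]]
top [[0.356, 0.025, 1.307], [0.116, -0.015, -0.993]]
{'time_s': 0.1, 'qpos': array([-1.18561788e+00,  3.00439077e-01,  1.52148971e+00, -3.63314577e-06,
        1.32073109e+00, -6.65779772e-02]), 'joint_vel': array([-0.00155408, -0.00080226, -0.0026987 , -0.00058138, -0.00144685,
        0.00091293]), 'tau': array([ 1.16150084e-03, -5.32644260e+01, -3.53281546e+01,  7.09568267e-02,
        2.34990043e-02, -6.81066263e-05]), 'ee_pos': array([ 0.24010084, -0.494802  ,  0.40414244]), 'eef_rot': array([-3.14052756e+00, -6.74897611e-05,  4.51757292e-01]), 'force': array([ 1.06259859, -0.48833879,  0.00190653]), 'moment': array([ 0.03688289, -0.02588372, -0.05325429]), 'grip_force': 0.0, 'grip_width': 0.09379913500269874} 0.1804
```

View pics/scene0.png

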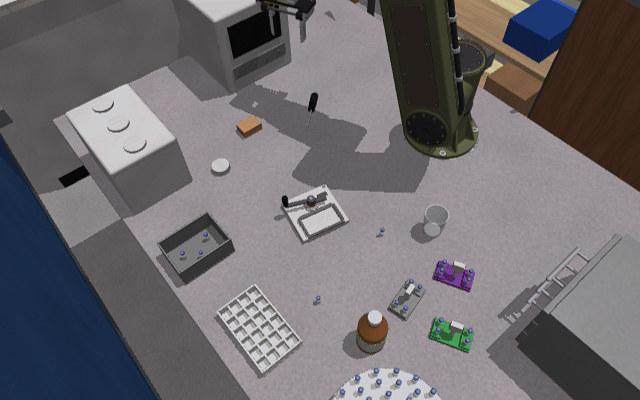

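View pics/top0.png

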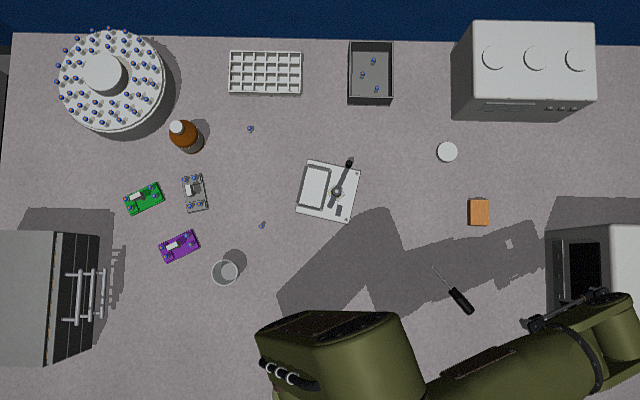

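The scene view shows the grey tray at (407,297) and the station at (315,213). In the top view the tray is at (194,192), the station at (329,191) and the knob at (348,163), with green and purple look-alikes at (143,198) and (180,245). I'll enlarge both next.

Run:
```python
import cv2,numpy as np
t=cv2.imread("pics/top0.png");s=cv2.imread("pics/scene0.png")
r=lambda a,k:cv2.resize(a,None,fx=k,fy=k,interpolation=cv2.INTER_CUBIC)
A=np.zeros((600,800,3),np.uint8)
a=r(t[150:230,285:375],4);b=r(t[165:220,170:220],4);c=r(s[180:245,275:355],4.0);d=r(s[270:325,380:435],4)
for im,(y,x) in((a,(0,0)),(b,(0,400)),(c,(330,0)),(d,(330,400))):A[y:y+im.shape[0],x:x+im.shape[1]]=im
cv2.imwrite("pics/crops.png",A)
```

```text
(no output)
```

View pics/crops.png

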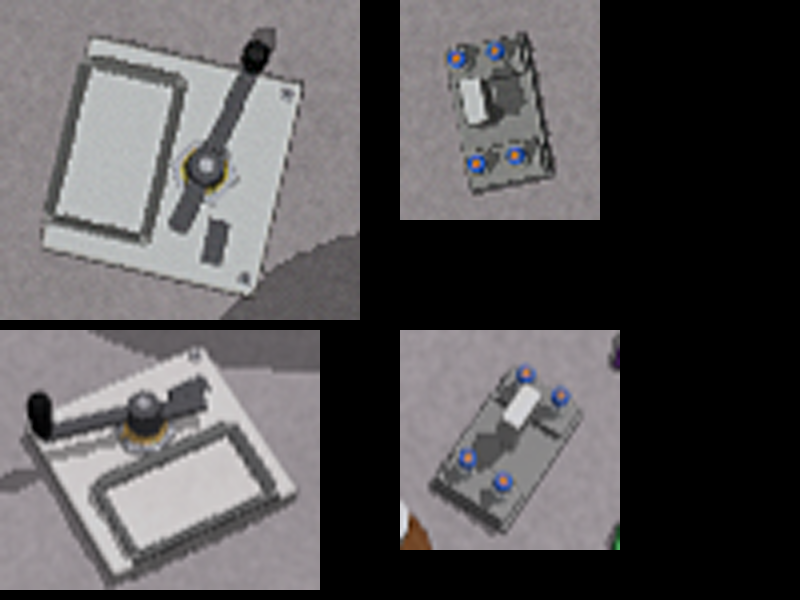

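The crops show the deck corners, the hub (top view about (336.8,191)), the knob top (about (349.2,162.5)) and the four blue caps of the tray. Next I'll measure them.

```bash
cat >> h.py <<'E'
def blobs(m,lo=4,hi=99999):
    n,l,s,c=cv2.connectedComponentsWithStats(m.astype(np.uint8));return [(c[i],s[i,4]) for i in range(1,n) if lo<=s[i,4]<=hi]
def caps(c,box):
    x0,y0,x1,y1=box;im=c["img"][y0:y1,x0:x1].astype(int);b,g,r=im[...,0],im[...,1],im[...,2]
    m=(abs(b-r)>35)
    m=cv2.morphologyEx(m.astype(np.uint8),cv2.MORPH_CLOSE,np.ones((3,3)))
    return [(p+[x0,y0],a) for p,a in blobs(m)]
def deck(c,box):
    x0,y0,x1,y1=box;im=c["img"][y0:y1,x0:x1];m=(im.min(2)>165).astype(np.uint8)
    pts=cv2.findNonZero(cv2.morphologyEx(m,cv2.MORPH_OPEN,np.ones((3,3))))
    return cv2.boxPoints(cv2.minAreaRect(pts))+[x0,y0],cv2.approxPolyDP(cv2.convexHull(pts),5,True)[:,0]+[x0,y0]
E
python3 - <<'E'
from h import *
np.set_printoptions(precision=4,suppress=True)
T=ctrl.camera("top");S=ctrl.camera("scene")
for n,c,box,db in(("top",T,(178,168,212,216),(285,150,375,230)),("scene",S,(386,272,430,322),(275,180,355,245))):
    P=[]
    for p,a in caps(c,box):
        w=onz(c,p,.043);P.append(w);print(n,p,a,w)
    print("mean",np.mean(P,0))
    bp,hp=deck(c,db)
    W=np.array([onz(c,p,.02) for p in hp]);print("deck",hp.tolist(),"\n",W[:,:2],W.mean(0))
for uv,z in(((336.75,191.25),.056),((349.25,162.5),.094)):print("top",onz(T,uv,z))
for uv,z in(((311.25,198.25),.056),((285,197),.094)):print("sc",onz(S,uv,z))
# manual deck corners, top
W=np.array([onz(T,p,.02) for p in((308,159.5),(360.3,170.5),(347.7,223.2),(295.5,210.5))]);print(W,W.mean(0))
print("grip block top",onz(T,(170+474/4,165+102/4),.075),onz(S,(380+521/4-100,270+(405-330)/4),.075))
E
```

```text
top [193.1579 177.1579] 19 [0.5572 0.3456 0.043 ]
top [183.6 179.4] 15 [0.5506 0.3708 0.043 ]
top [198.3529 203.4706] 17 [0.4869 0.3284 0.043 ]
top [188.6471 205.4706] 17 [0.481  0.3538 0.043 ]
mean [0.5189 0.3496 0.043 ]
deck [[358, 176], [343, 221], [296, 211], [308, 160]] 
 [[ 0.5739 -0.0965]
 [ 0.4503 -0.0574]
 [ 0.4746  0.0698]
 [ 0.6151  0.0405]] [ 0.5285 -0.0109  0.02  ]
scene [410.8 280.8] 15 [0.4898 0.3333 0.043 ]
scene [419.7222 286.1111] 18 [0.4831 0.3586 0.043 ]
scene [396.5    301.7778] 18 [0.559  0.3503 0.043 ]
scene [405.4706 307.3529] 17 [0.5524 0.3754 0.043 ]
mean [0.5211 0.3544 0.043 ]
deck [[347, 220], [303, 239], [289, 215], [289, 199], [327, 188]] 
 [[ 0.4818  0.0752]
 [ 0.6176  0.0425]
 [ 0.5985 -0.0469]
 [ 0.5639 -0.092 ]
 [ 0.4518 -0.0498]] [ 0.5427 -0.0142  0.02  ]
top [ 0.5258 -0.0375  0.056 ]
top [ 0.596  -0.0666  0.094 ]
sc [ 0.5268 -0.0306  0.056 ]
sc [ 0.5957 -0.0598  0.094 ]
[[ 0.6165  0.0406  0.02  ]
 [ 0.5892 -0.1026  0.02  ]
 [ 0.4447 -0.0702  0.02  ]
 [ 0.4759  0.0711  0.02  ]] [ 0.5316 -0.0153  0.02  ]
grip block top [0.5225 0.0886 0.075 ] [0.5207 0.3552 0.075 ]
```

```bash
cat >> h.py <<'E'
from scipy.spatial.transform import Rotation as Ro
def goal(x,y,z,yaw):
    o=ctrl.get_obs();R=Ro.from_euler("xyz",o["eef_rot"]);G=Ro.from_euler("xyz",[np.pi,0,yaw])
    print("shift cm",np.round(R.inv().apply(np.array([x,y,z])-o["ee_pos"])*100,2),"rot",np.round((R.inv()*G).as_rotvec(),3),"t",round(o["time_s"],2))
E
python3 -c "
from h import *
goal(.520,.352,.33,.24)
T=ctrl.camera('top')
print([onz(T,(285+u/4,150+v/4),z)[:2].round(4).tolist() for u,v,z in((92,66,.02),(172,82,.02),(142,235,.02),(60,215,.02),(115,150,.02))])"
```

```text
shift cm [ 62.15 -63.96   7.47] rot [-0.001  0.     0.212] t 0.2
[[0.5971, 0.0401], [0.5872, -0.0146], [0.4821, 0.0038], [0.4945, 0.0595], [0.5397, 0.0232]]
```

```bash
J='python3 -m jog'; 
python3 -m jog '[[62.1,-64,7.5,0,0,0.21],[62.1,-64,7.5,0,0,0.21],[62.1,-64,7.5,0,0,0.21],[62.1,-64,7.5,0,0,0.21],[62.1,-64,7.5,0,0,0.21],[62.1,-64,7.5,0,0,0.21],[62.1,-64,7.5,0,0,0.21],[62.1,-64,7.5,0,0,0.21]]' 70
python3 -c "
from h import *
goal(.520,.352,.33,.24)"
```

```text
time_s: 1.05
ee_pos: [0.3649, -0.1143, 0.3712]
eef_rot: [3.141, -0.001, 0.241]
force: [0.8, -0.4, 0.2]
grip_width: 0.0656
grip_force: 0.0
shift cm [ 26.2  -41.57   4.12] rot [ 0.    -0.001  0.001] t 1.05
```

```bash
python3 -m jog '[[26,-41.2,4.1,0,0,0],[26,-41.2,4.1,0,0,0],[26,-41.2,4.1,0,0,0],[26,-41.2,4.1,0,0,0],[26,-41.2,4.1,0,0,0],[26,-41.2,4.1,0,0,0],[26,-41.2,4.1,0,0,0],[26,-41.2,4.1,0,0,0]]'
python3 -m jog '[[0,0,0,0,0,0],[0,0,0,0,0,0]]'
python3 -c "
from h import *
goal(.520,.352,.2444,.24)"
```

```text
time_s: 1.85
ee_pos: [0.4909, 0.2642, 0.3373]
eef_rot: [3.142, -0.0, 0.242]
force: [-0.2, -1.2, 0.4]
grip_width: 0.0656
grip_force: 0.0
time_s: 2.05
ee_pos: [0.4906, 0.2625, 0.3368]
eef_rot: [3.141, 0.001, 0.243]
force: [-0.6, -0.7, 0.8]
grip_width: 0.0655
grip_force: 0.0
shift cm [ 5.02 -7.98  9.23] rot [0.    0.001 0.003] t 2.05
```

```bash
python3 -m jog '[[5,-8,0.8,0,0,0],[5,-8,0.8,0,0,0],[5,-8,3,0,0,0],[5,-8,6,0,0,0],[5,-8,8.3,0,0,0],[5,-8,9.2,0,0,0],[5,-8,9.2,0,0,0]]'
python3 -m jog '[[0,0,0,0,0,0],[0,0,0,0,0,0],[0,0,0,0,0,0],[0,0,0,0,0,0],[0,0,0,0,0,0],[0,0,0,0,0,0]]' 0 25
```

```text
time_s: 2.75
ee_pos: [0.5203, 0.3506, 0.2452]
eef_rot: [3.141, 0.001, 0.241]
force: [0.3, 0.2, -0.2]
grip_width: 0.0659
grip_force: 0.0
time_s: 3.35
ee_pos: [0.5201, 0.3516, 0.2457]
eef_rot: [-3.142, -0.0, 0.242]
force: [0.6, 0.2, 0.6]
grip_width: 0.0211
grip_force: 0.0
```

```bash
python3 -m jog '[[0,0,0,0,0,0],[0,0,0,0,0,0],[0,0,0,0,0,0]]'
python3 -m jog '[[0,0,-4,0,0,0],[0,0,-8.5,0,0,0],[0,0,-8.5,0,0,0],[0,0,-8.5,0,0,0]]'
python3 -c "
from h import *
goal(.5387,.0245,.32,-.21)
for n in('scene','top'):
    c=ctrl.camera(n);u,v=map(int,proj(c,[.52,.352,.1]));cv2.imwrite(f'pics/l{n}.png',cv2.resize(c['img'][max(0,v-60):v+60,u-60:u+60],None,fx=3,fy=3));print(u,v)
"
python3 -c "
import cv2,numpy as np
cv2.imwrite('pics/l.png',np.hstack([cv2.imread('pics/lscene.png'),cv2.imread('pics/ltop.png')]))"
```

```text
time_s: 3.65
ee_pos: [0.5201, 0.3516, 0.2454]
eef_rot: [3.142, 0.0, 0.242]
force: [0.2, 0.1, -1.3]
grip_width: 0.014
grip_force: 25.0
time_s: 4.05
ee_pos: [0.5201, 0.3515, 0.3311]
eef_rot: [-3.141, -0.001, 0.242]
force: [-0.6, -0.5, -2.0]
grip_width: 0.0142
grip_force: 25.0
shift cm [-6.02 32.2   1.09] rot [-0.001 -0.001  0.452] t 4.05
410 283
184 187
```

View pics/l.png

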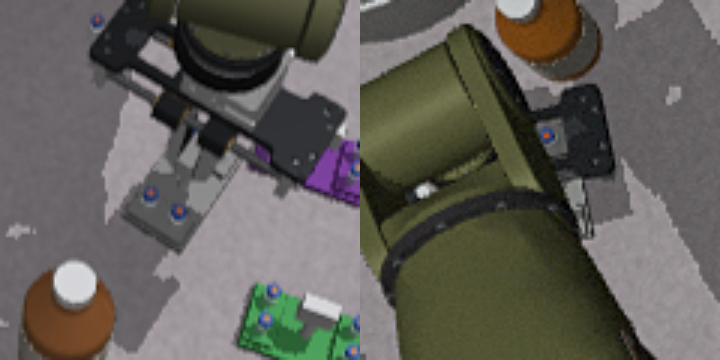

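The scene crop shows the tray hanging level in the fingers, with its two far caps near crop (150,193) and (180,213). The top view is blocked by the arm. I'll move over the pocket, staying high.

```bash
python3 -c "
from h import *
c=ctrl.camera('scene');o=ctrl.get_obs()
P=[(p,onz(c,p,o['ee_pos'][2]-.2454+.043)) for p,a in caps(c,(390,275,425,305))];print(P);e=o['ee_pos'];y=o['eef_rot'][2]
for p,w in P:
    d=(w-e)[:2];print('tray frame offs',d@[np.cos(y),np.sin(y)],d@[-np.sin(y),np.cos(y)])
"
python3 -m jog '[[-6,32.2,1.1,0,0,0.45],[-6,32.2,1.1,0,0,0.45],[-6,32.2,1.1,0,0,0.45],[-6,32.2,1.1,0,0,0.45],[-6,32.2,1.1,0,0,0.45],[-6,32.2,1.1,0,0,0.45],[-6,32.2,1.1,0,0,0.45],[-6,32.2,1.1,0,0,0.45]]'
python3 -m jog '[[0,0,0,0,0,0],[0,0,0,0,0,0]]'
python3 -c "
from h import *
goal(.5387,.0245,.30,-.21)
c=ctrl.camera('scene');cv2.imwrite('pics/over.png',cv2.resize(c['img'][150:270,250:400],None,fx=5,fy=5,interpolation=cv2.INTER_CUBIC))"
```

```text
[(array([399.77777778, 287.5       ]), array([0.5594557 , 0.34859925, 0.12650135])), (array([409.05, 293.3 ]), array([0.55331332, 0.37327044, 0.12650135]))]
tray frame offs 0.037610245076258236 -0.012260178788028413
tray frame offs 0.037554466252964824 0.013164087183046005
time_s: 5.0
ee_pos: [0.539, 0.0215, 0.3183]
eef_rot: [3.141, 0.002, -0.212]
force: [-0.0, 0.5, -2.2]
grip_width: 0.0138
grip_force: 25.0
time_s: 5.2
ee_pos: [0.5389, 0.0254, 0.319]
eef_rot: [3.142, 0.001, -0.207]
force: [-0.5, -0.7, -2.2]
grip_width: 0.0136
grip_force: 25.0
shift cm [-0.   0.1  1.9] rot [0.    0.001 0.003] t 5.2
```

View pics/over.png

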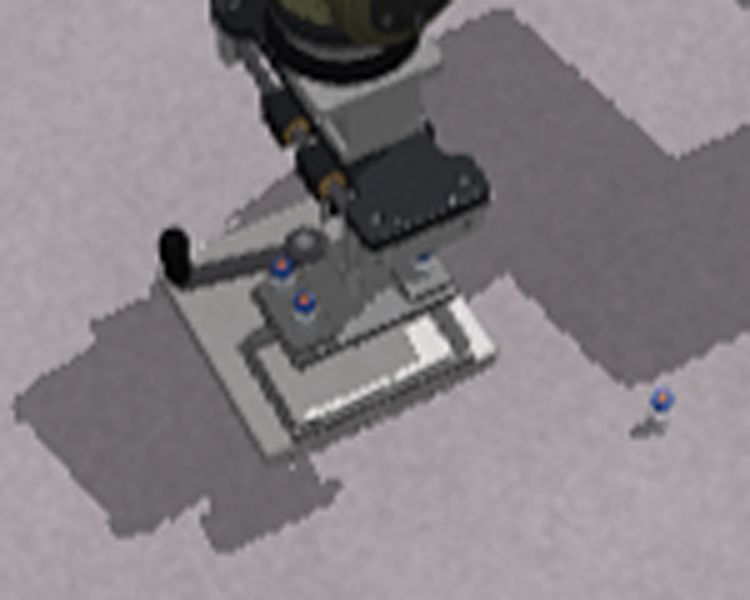

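The picture shows the tray above the pocket, slightly toward the hub, with its caps at crop (282,266) and (304,301). Next I'll refine the pocket's yaw and offset in this same view.

Run:
```python
from h import *
np.set_printoptions(precision=4,suppress=True)
def floor(c,im,seed,th):
    m=(im.min(2)>th).astype(np.uint8);n,l=cv2.connectedComponents(m,connectivity=4);k=(l==l[seed[1],seed[0]])
    p=np.argwhere(k)[:,::-1].astype(float)
    cs,_=cv2.findContours(k.astype(np.uint8),cv2.RETR_EXTERNAL,cv2.CHAIN_APPROX_NONE)
    W=np.array([onz(c,q,.02)[:2] for q in max(cs,key=len)[:,0]])
    r=cv2.minAreaRect((W*1000).astype(np.float32));print(len(p),th,r)
T=ctrl.camera("top");S=ctrl.camera("scene")
for th in(150,170):
    floor(T,cv2.imread("pics/top0.png"),(313,188),th);floor(S,cv2.imread("pics/scene0.png"),(321,221),th)
o=ctrl.get_obs();e=o["ee_pos"];y=o["eef_rot"][2]
for p,a in caps(S,(298,198,320,215)):
    w=onz(S,p,e[2]-.2454+.043);d=(w-e)[:2];print(p,a,w,d@[np.cos(y),np.sin(y)],d@[-np.sin(y),np.cos(y)])
```

```text
788 150 ((540.5886840820312, 24.39909553527832), (58.29802703857422, 101.41619873046875), 78.09591674804688)
554 150 ((539.8806762695312, 26.424636840820312), (54.554691314697266, 100.03831481933594), 78.11009216308594)
774 170 ((540.670654296875, 24.78786277770996), (57.503421783447266, 101.41619873046875), 78.09591674804688)
538 170 ((540.7562255859375, 26.809642791748047), (53.706485748291016, 98.49818420410156), 77.79077911376953)
[305.8667 203.0667] 15 [0.5733 0.0072 0.117 ] 0.03741551546721113 -0.01092022064555721
[310.5385 210.1538] 13 [0.5782 0.0333 0.117 ] 0.03682388979120785 0.015647775673299807
```

```bash
python3 -c "
from h import *
goal(.539,.027,.267,-.208)"
```

```text
shift cm [-0.02 -0.14  5.24] rot [-0.     0.     0.001] t 5.35
```

```bash
python3 -m jog '[[0,-0.15,1.5,0,0,0],[0,-0.15,3,0,0,0],[0,-0.15,3.8,0,0,0],[0,-0.15,4.2,0,0,0],[0,-0.15,4.6,0,0,0],[0,-0.15,4.8,0,0,0],[0,-0.15,4.8,0,0,0],[0,-0.15,4.8,0,0,0]]'
```

```text
time_s: 6.15
ee_pos: [0.5394, 0.0262, 0.272]
eef_rot: [-3.141, -0.001, -0.208]
force: [0.8, 3.1, 0.8]
grip_width: 0.014
grip_force: 25.0
```

```bash
python3 -m jog '[[0,-0.15,0,0,0,0],[0,-0.15,0,0,0,0],[0,-0.15,0.2,0,0,0],[0,-0.15,0.4,0,0,0],[0,-0.15,0.4,0,0,0]]'
```

```text
time_s: 6.65
ee_pos: [0.5395, 0.0275, 0.2671]
eef_rot: [3.141, 0.001, -0.208]
force: [0.3, -0.7, -1.1]
grip_width: 0.0134
grip_force: 25.0
```

```bash
python3 -m jog '[[0,0,0.1,0,0,0],[0,0,0.2,0,0,0],[0,0,0.25,0,0,0],[0,0,0.25,0,0,0]]'
```

```text
time_s: 7.05
ee_pos: [0.5396, 0.0276, 0.2653]
eef_rot: [-3.142, -0.0, -0.208]
force: [-2.1, 1.1, 2.9]
grip_width: 0.0139
grip_force: 25.0
```

```bash
python3 -m jog '[[0,0,0,0,0,0],[0,0,0,0,0,0],[0,0,0,0,0,0],[0,0,0,0,0,0]]' 40
python3 -m jog '[[0,0,-3,0,0,0],[0,0,-8,0,0,0],[0,0,-12,0,0,0],[-10,0,-12,0,0,0],[-14,0,-12,0,0,0],[-20,0,-12,0,0,0],[-20,0,-12,0,0,0],[-20,0,-12,0,0,0]]'
python3 -c "
from h import *
S=ctrl.camera('scene');T=ctrl.camera('top')
a=cv2.resize(S['img'][170:250,260:360],None,fx=4,fy=4,interpolation=cv2.INTER_CUBIC);b=cv2.resize(T['img'][145:235,280:380],None,fx=4,fy=4,interpolation=cv2.INTER_CUBIC)[:320]
cv2.imwrite('pics/placed.png',np.hstack([a,b]))"
```

```text
time_s: 7.45
ee_pos: [0.5396, 0.0275, 0.265]
eef_rot: [3.142, 0.0, -0.208]
force: [-0.2, 0.3, 0.7]
grip_width: 0.0371
grip_force: 0.0
time_s: 8.25
ee_pos: [0.3399, 0.0695, 0.3852]
eef_rot: [-3.141, -0.001, -0.207]
force: [1.2, 0.2, 0.1]
grip_width: 0.0374
grip_force: 0.0
```

View pics/placed.png

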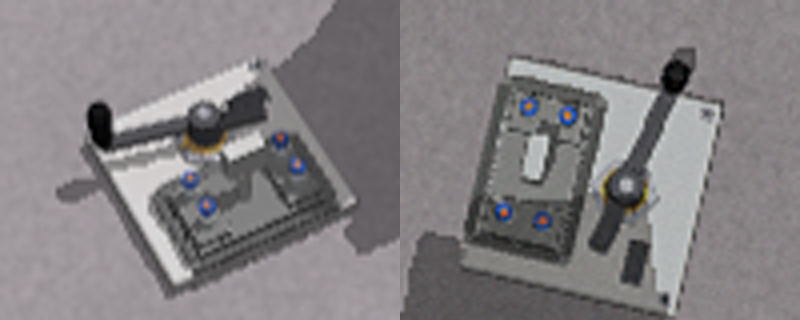

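The tray is home in the pocket in both views, and the lever is still open with the knob at about -0.40 rad. I'll close the fingers and push the knob with their side face, keeping it tangent to the arc.

```bash
cat >> h.py <<'E'
AX=np.array([.5268,-.0331])
def bar(phi,d):   # tool pose with pushing face towards knob at angle phi; d = tool centre behind knob centre
    er=np.array([np.cos(phi),np.sin(phi)]);cc=np.array([-er[1],er[0]]);return *(AX+.075*er+d*cc),phi+np.pi/2
def arc(phis,d,z):
    for p in phis:
        x,y,w=bar(p,d);goal(x,y,z,w)
E
python3 -c "
from h import *
arc([-.396],.03,.33)"
```

```text
shift cm [27.95  4.68  5.64] rot [ 1.000e-03 -2.000e-03 -1.382e+00] t 8.35
```

```bash
python3 -m jog '[[28,4.7,3,0,0,-1.38],[28,4.7,3,0,0,-1.38],[28,4.7,3,0,0,-1.38],[28,4.7,3,0,0,-1.38],[28,4.7,3,0,0,-1.38],[28,4.7,5.6,0,0,-1.38],[28,4.7,5.6,0,0,-1.38],[28,4.7,5.6,0,0,-1.38]]' 0 20
python3 -m jog '[[0,0,0,0,0,-0.19],[0,0,0,0,0,-0.19],[0,0,0,0,0,-0.19]]'
python3 -c "
from h import *
arc([-.396],.03,.2605)"
```

```text
time_s: 9.15
ee_pos: [0.6099, -0.0363, 0.3255]
eef_rot: [-3.138, 0.002, 0.997]
force: [0.7, 0.1, 0.7]
grip_width: 0.0004
grip_force: 0.0
time_s: 9.45
ee_pos: [0.6091, -0.0357, 0.3279]
eef_rot: [-3.141, 0.0, 1.182]
force: [0.5, -0.7, 0.2]
grip_width: 0.0004
grip_force: 0.0
shift cm [ 0.06 -0.19  6.74] rot [-0.001  0.     0.007] t 9.45
```

```bash
python3 -m jog '[[0,-0.2,2,0,0,0],[0,-0.2,4.5,0,0,0],[0,-0.2,6,0,0,0],[0,-0.2,6.7,0,0,0],[0,-0.2,6.7,0,0,0],[0,-0.2,6.7,0,0,0]]'
python3 -c "
from h import *
c=ctrl.camera('scene');cv2.imwrite('pics/push0.png',cv2.resize(c['img'][150:250,240:370],None,fx=5,fy=5,interpolation=cv2.INTER_CUBIC))
arc([-.396,-.5,-.6,-.7,-.8,-.9,-1,-1.1,-1.2],.017,.2605);print(ctrl.get_obs()['force'])"
```

```text
time_s: 10.05
ee_pos: [0.6067, -0.0343, 0.2628]
eef_rot: [3.141, -0.0, 1.181]
force: [-0.1, -0.5, 0.0]
grip_width: 0.0004
grip_force: 0.0
shift cm [-1.27  0.08  0.26] rot [ 0.002 -0.     0.007] t 10.1
shift cm [-2.06  0.21  0.26] rot [ 0.001 -0.001  0.111] t 10.1
shift cm [-2.83  0.26  0.26] rot [ 0.001 -0.001  0.211] t 10.1
shift cm [-3.59  0.23  0.26] rot [ 0.001 -0.001  0.311] t 10.1
shift cm [-4.36  0.12  0.26] rot [ 0.001 -0.001  0.411] t 10.1
shift cm [-5.1  -0.06  0.26] rot [ 0.001 -0.001  0.511] t 10.1
shift cm [-5.83 -0.31  0.26] rot [ 0.001 -0.001  0.611] t 10.1
shift cm [-6.52 -0.64  0.26] rot [ 0.001 -0.001  0.711] t 10.1
shift cm [-7.18 -1.03  0.25] rot [ 0.001 -0.001  0.811] t 10.1
[ 0.02969439  0.98095633 -0.17231631]
```

View pics/push0.png

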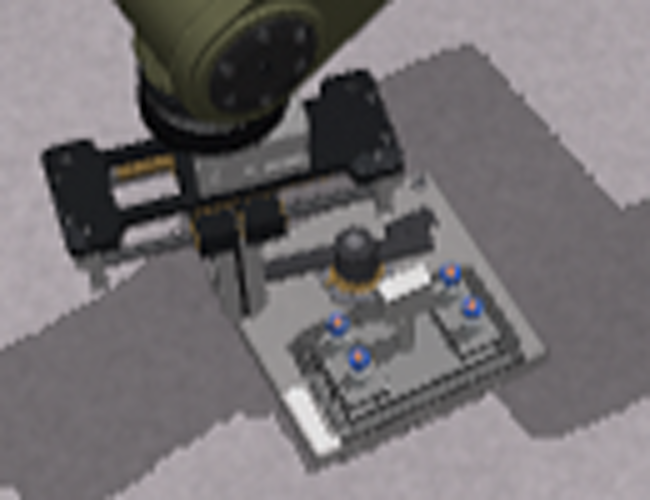

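The fingers stand just behind the knob, at crop (240,280), on the opening side and clear of the tray. Now I'll sweep the lever.

```bash
python3 -m jog '[[-1.3,0.1,0.25,0,0,0],[-2.05,0.2,0.25,0,0,0.1],[-2.85,0.25,0.25,0,0,0.2],[-3.6,0.25,0.25,0,0,0.3],[-4.35,0.1,0.25,0,0,0.4],[-5.1,-0.05,0.25,0,0,0.5],[-5.85,-0.3,0.25,0,0,0.6],[-6.5,-0.65,0.25,0,0,0.7]]'
python3 -c "
from h import *
arc([-1.1,-1.2,-1.3,-1.4,-1.5,-1.55,-1.6,-1.65,-1.7],.017,.2605);print(ctrl.get_obs()['force'])"
```

```text
time_s: 10.9
ee_pos: [0.5754, -0.0929, 0.2602]
eef_rot: [3.141, -0.002, 0.477]
force: [5.3, 2.3, -0.4]
grip_width: 0.0002
grip_force: 2.8
shift cm [ 0.08 -0.03 -0.03] rot [ 0.001 -0.002  0.006] t 10.9
shift cm [-0.68  0.1  -0.04] rot [ 0.001 -0.002  0.106] t 10.9
shift cm [-1.44  0.15 -0.04] rot [ 0.001 -0.002  0.206] t 10.9
shift cm [-2.21  0.12 -0.04] rot [ 0.001 -0.002  0.306] t 10.9
shift cm [-2.97  0.02 -0.04] rot [ 0.001 -0.002  0.406] t 10.9
shift cm [-3.35 -0.06 -0.04] rot [ 0.    -0.002  0.456] t 10.9
shift cm [-3.72 -0.16 -0.04] rot [ 0.    -0.002  0.506] t 10.9
shift cm [-4.09 -0.28 -0.04] rot [ 0.    -0.002  0.556] t 10.9
shift cm [-4.45 -0.41 -0.04] rot [ 0.    -0.002  0.606] t 10.9
[ 5.27302288  2.34616223 -0.4072406 ]
```

```bash
python3 -m jog '[[0,0,0,0,0,0],[0,0,0,0,0,0]]'
python3 -c "
from h import *
c=ctrl.camera('scene');print(ctrl.get_obs()['force']);T=ctrl.camera('top')
cv2.imwrite('pics/push1.png',np.hstack([cv2.resize(i,None,fx=4,fy=4,interpolation=cv2.INTER_CUBIC) for i in (c['img'][150:250,260:360],T['img'][145:245,280:380])]))"
```

```text
time_s: 11.1
ee_pos: [0.5756, -0.0924, 0.26]
eef_rot: [3.141, -0.0, 0.484]
force: [-0.1, 0.2, 0.5]
grip_width: 0.0002
grip_force: 0.0
[-0.53450184  0.72127451  0.80527792]
```

View pics/push1.png

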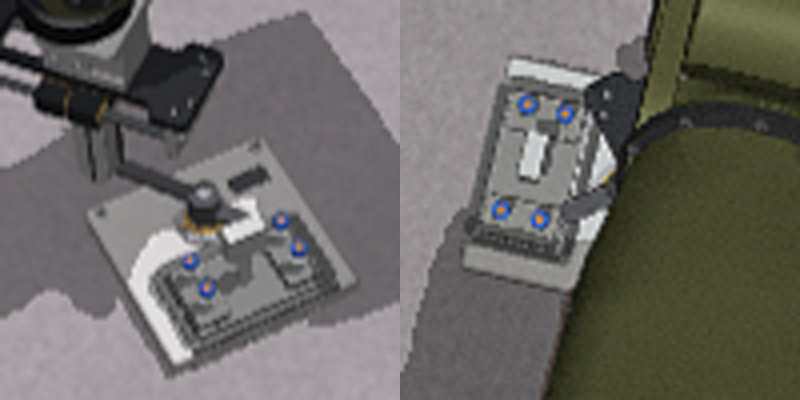

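The lever has followed to about -1.1 rad and the nose is heading to the tray edge, with no bite yet (force near zero). Continue.

```bash
python3 -m jog '[[-0.35,0,0,0,0,0.05],[-0.7,0.1,0,0,0,0.1],[-1.05,0.1,0,0,0,0.15],[-1.45,0.15,0,0,0,0.2],[-1.8,0.15,0,0,0,0.25],[-2.2,0.1,0,0,0,0.3],[-2.2,0.1,0,0,0,0.3]]'
python3 -c "
from h import *
arc([-1.4,-1.45,-1.5,-1.55,-1.6,-1.65,-1.7],.017,.2605);print(ctrl.get_obs()['force'])"
```

```text
time_s: 11.9
ee_pos: [0.5566, -0.1031, 0.2597]
eef_rot: [3.141, -0.0, 0.182]
force: [0.7, -0.2, 0.4]
grip_width: 0.0004
grip_force: 0.3
shift cm [-0.05  0.1  -0.08] rot [ 0.    -0.     0.012] t 11.9
shift cm [-0.43  0.17 -0.08] rot [ 0.    -0.     0.062] t 11.9
shift cm [-0.81  0.22 -0.08] rot [ 0.    -0.     0.112] t 11.9
shift cm [-1.19  0.26 -0.08] rot [ 0.    -0.     0.162] t 11.9
shift cm [-1.57  0.27 -0.08] rot [ 0.    -0.     0.212] t 11.9
shift cm [-1.96  0.26 -0.08] rot [ 0.    -0.     0.262] t 11.9
shift cm [-2.34  0.24 -0.08] rot [ 0.    -0.     0.312] t 11.9
[ 0.69345658 -0.23414211  0.4464007 ]
```

```bash
python3 -m jog '[[-0.25,0.1,0,0,0,0.03],[-0.45,0.15,0,0,0,0.06],[-0.6,0.2,0,0,0,0.09],[-0.8,0.2,0,0,0,0.11],[-0.8,0.2,0,0,0,0.11]]'
python3 -m jog '[[-0.2,0.05,0,0,0,0.03],[-0.4,0.05,0,0,0,0.05],[-0.4,0.05,0,0,0,0.05]]'
```

```text
time_s: 12.4
ee_pos: [0.549, -0.1065, 0.2596]
eef_rot: [3.142, 0.0, 0.071]
force: [0.8, 0.3, -0.3]
grip_width: 0.0004
grip_force: 0.2
time_s: 12.7
ee_pos: [0.545, -0.1072, 0.2596]
eef_rot: [3.142, 0.0, 0.021]
force: [1.2, -0.2, 0.1]
grip_width: 0.0006
grip_force: 0.3
```

```bash
python3 -m jog '[[-0.2,0,0,0,0,0.03],[-0.4,0,0,0,0,0.05],[-0.4,0,0,0,0,0.05]]'
python3 -m jog '[[-0.2,0,0,0,0,0.03],[-0.4,0,0,0,0,0.05],[-0.4,0,0,0,0,0.05]]'
```

```text
time_s: 13.0
ee_pos: [0.541, -0.1073, 0.2596]
eef_rot: [3.142, 0.0, -0.029]
force: [0.8, -0.6, -0.1]
grip_width: 0.0004
grip_force: 0.3
time_s: 13.3
ee_pos: [0.537, -0.1072, 0.2595]
eef_rot: [-3.142, 0.0, -0.079]
force: [0.4, -0.4, -0.9]
grip_width: 0.0004
grip_force: 0.3
```

```bash
python3 -m jog '[[-0.2,0,0,0,0,0.03],[-0.4,-0.05,0,0,0,0.05],[-0.4,-0.05,0,0,0,0.05]]'
python3 -m jog '[[-0.2,0,0,0,0,0.02],[-0.3,-0.05,0,0,0,0.04],[-0.3,-0.05,0,0,0,0.04]]'
python3 -c "
from h import *
arc([-1.75,-1.8],.017,.2605)"
```

```text
time_s: 13.6
ee_pos: [0.533, -0.1063, 0.2596]
eef_rot: [-3.142, 0.0, -0.129]
force: [-0.8, 0.8, 1.1]
grip_width: 0.0006
grip_force: 0.2
time_s: 13.9
ee_pos: [0.5302, -0.1054, 0.2596]
eef_rot: [-3.142, 0.0, -0.169]
force: [0.4, -0.1, -0.9]
grip_width: 0.0007
grip_force: 0.3
shift cm [ 0.07  0.45 -0.09] rot [-0.    0.    0.01] t 13.9
shift cm [-0.31  0.52 -0.09] rot [-0.    0.    0.06] t 13.9
```

```bash
python3 -m jog '[[-0.1,0.2,0,0,0,0.02],[-0.3,0.4,0,0,0,0.04],[-0.3,0.4,0,0,0,0.05],[-0.3,0.4,0,0,0,0.05]]'
python3 -m jog '[[-0.2,0.05,0,0,0,0.02],[-0.3,0.05,0,0,0,0.04],[-0.3,0.05,0,0,0,0.04]]'
python3 -c "
from h import *
arc([-1.8,-1.85],.017,.2605)
c=ctrl.camera('scene');T=ctrl.camera('top')
cv2.imwrite('pics/push2.png',np.hstack([cv2.resize(i,None,fx=4,fy=4,interpolation=cv2.INTER_CUBIC) for i in (c['img'][150:250,260:360],T['img'][145:245,280:380])]))"
```

```text
time_s: 14.3
ee_pos: [0.5268, -0.1091, 0.2598]
eef_rot: [3.141, -0.001, -0.219]
force: [2.6, -0.2, -0.0]
grip_width: -0.0
grip_force: 1.3
time_s: 14.6
ee_pos: [0.5237, -0.1089, 0.2599]
eef_rot: [3.141, -0.002, -0.26]
force: [5.9, -1.5, 0.8]
grip_width: 0.0001
grip_force: 2.8
shift cm [ 0.28  0.05 -0.06] rot [ 0.    -0.002 -0.031] t 14.6
shift cm [-0.1   0.13 -0.06] rot [ 0.    -0.002  0.019] t 14.6
```

View pics/push2.png

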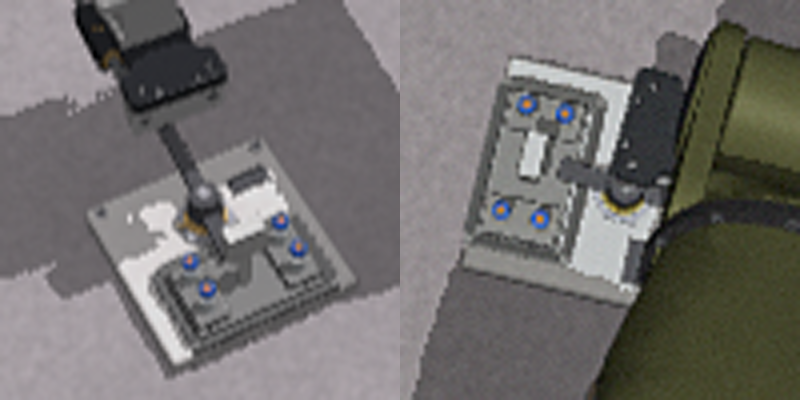

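The nose now lies over the tray edge (top crop (575,170)) and the tangential force has risen to 6 N, so the clamp has bitten. I'll press on in small steps.

```bash
python3 -m jog '[[-0.2,0,0,0,0,0.02],[-0.3,0,0,0,0,0.03],[-0.3,0,0,0,0,0.03]]'
python3 -m jog '[[-0.1,0,0,0,0,0.01],[-0.2,0,0,0,0,0.02],[-0.2,0,0,0,0,0.02]]'
```

```text
time_s: 15.0
ee_pos: [0.5211, -0.1083, 0.2602]
eef_rot: [3.141, -0.003, -0.29]
force: [8.1, -3.6, 1.1]
grip_width: 0.0004
grip_force: 4.3
time_s: 15.3
ee_pos: [0.5193, -0.1078, 0.2604]
eef_rot: [3.141, -0.004, -0.31]
force: [9.3, -5.1, 0.1]
grip_width: 0.0003
grip_force: 5.2
```

```bash
python3 -m jog '[[-0.2,0,0,0,0,0.01],[-0.3,0,0,0,0,0.02],[-0.3,0,0,0,0,0.02]]'
python3 -c "
from h import *
F=[]
for i in range(4):ctrl.camera('top');F.append(np.linalg.norm(ctrl.get_obs()['force'][:2]))
print(F)"
```

```text
time_s: 15.6
ee_pos: [0.5167, -0.1071, 0.2607]
eef_rot: [3.141, -0.006, -0.33]
force: [12.2, -7.1, 1.5]
grip_width: 0.0003
grip_force: 6.7
[np.float64(13.292111652647474), np.float64(14.241196153951384), np.float64(13.779121318452706), np.float64(14.515770758090486)]
```

```bash
for i in 1 2 3 4; do python3 -m jog '[[0,0,0,0,0,0],[0,0,0,0,0,0],[0,0,0,0,0,0],[0,0,0,0,0,0],[0,0,0,0,0,0],[0,0,0,0,0,0],[0,0,0,0,0,0],[0,0,0,0,0,0]]' | egrep 'time|pos|^force'; done
```

```text
time_s: 16.6
ee_pos: [0.5168, -0.1071, 0.2607]
force: [11.5, -7.4, 0.6]
time_s: 17.4
ee_pos: [0.5168, -0.1071, 0.2606]
force: [12.3, -6.7, -0.1]
time_s: 18.2
ee_pos: [0.5168, -0.1071, 0.2607]
force: [11.1, -6.5, 0.1]
time_s: 19.0
ee_pos: [0.5168, -0.1071, 0.2607]
force: [11.6, -7.1, 0.5]
```

```bash
python3 -m jog '[[0.3,0,0,0,0,0],[0.6,0,0,0,0,0],[0.9,0,0,0,0,0],[1.3,0,0,0,0,0],[2.2,0,0,0,0,0],[3,0,0,0,0,0],[3,0,0,0,0,0]]'
python3 -m jog '[[0,0,-3,0,0,0],[0,0,-7,0,0,0],[0,0,-12,0,0,0],[0,5,-14,0,0,0],[-2,10,-14,0,0,0],[-4,15,-14,0,0,0],[-6,20,-14,0,0,0],[-6,20,-14,0,0,0]]'
python3 -m jog '[[0,0,0,0,0,0],[0,0,0,0,0,0]]'
python3 -c "
from h import *
c=ctrl.camera('scene');T=ctrl.camera('top')
cv2.imwrite('pics/end.png',np.hstack([cv2.resize(i,None,fx=4,fy=4,interpolation=cv2.INTER_CUBIC) for i in (c['img'][150:250,260:360],T['img'][145:245,280:380])]))"
```

```text
time_s: 19.7
ee_pos: [0.545, -0.1164, 0.2593]
eef_rot: [3.142, 0.0, -0.328]
force: [-0.1, 0.2, 0.2]
grip_width: 0.0006
grip_force: 0.0
time_s: 20.5
ee_pos: [0.4206, -0.2886, 0.3996]
eef_rot: [3.141, 0.001, -0.331]
force: [0.3, 0.8, 0.3]
grip_width: 0.0005
grip_force: 0.0
time_s: 20.7
ee_pos: [0.4236, -0.2857, 0.3995]
eef_rot: [-3.141, 0.0, -0.328]
force: [-0.3, -0.2, 0.5]
grip_width: 0.0009
grip_force: 0.0
```

View pics/end.png

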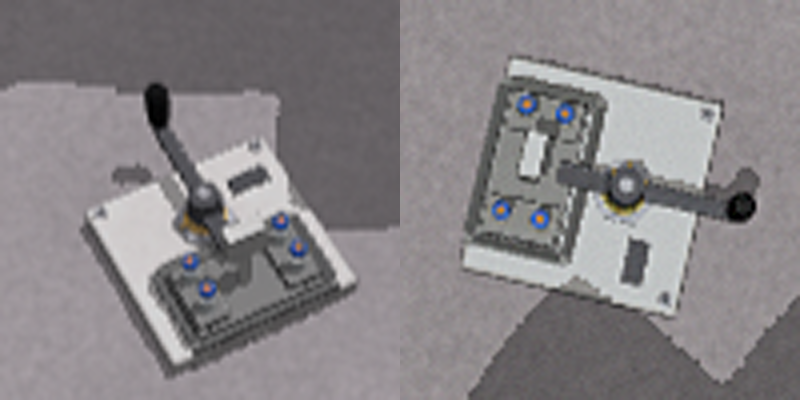

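The handle stays closed (knob at top crop (740,207)), the nose is over the tray edge at (575,178), the tray is seated and the arm is clear.

```bash
python3 -c "
from station import ctrl
print(ctrl.hand_in())"
```

```text
the job is handed in; nothing more can be done
None
```

The tray is seated in its pocket and released. The clamp is closed with its nose over the tray, and the handle was held at about 13.5 N for over 3 s with no sign of the screw turning; the job is handed in at about 21 s.

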